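# Fit the return spring on the lever post

## Robot

A 6-joint arm with a two-finger parallel gripper is mounted at the origin on a cart in front of the work surface, level with it; the furniture and walls round the work are solid. World frame = base frame: x ahead of the robot, y to its left, z up, the work surface at z = 0. Lengths are in mm, angles in rad, forces in N, time in s.
With the tool pointing down it reaches from about 350 to 975 mm from the base axis. Payload 7.1 kg.
Tool frame: the origin (TCP) lies at the very end of the fingers, on their centre line; the grasp point (between the pads) lies 19 mm behind it (ctrl.grasp_offset is the distance from the TCP to the grasp point, in mm); z points along the fingers, y is the line along which they close (so a half turn about z gives the same grasp; the last joint's range is limited). The gripper opens to 88 mm and grips with 3 to 60 N. Pads are 20 mm wide; open, the fingers measure 115 mm over their backs; the gripper's body (75 mm by 178 mm) begins 61 mm behind the grasp point.
Start: joints at [-1.286, 0.423, 1.63, -0, 1.089, -0.019], TCP at [186.986, -596.357, 222.675] pointing down, gripper open.
Joint ranges: [-3, 3], [-0.9, 2.11], [0.09, 2.58], [-1.31, 4.45], [0.11, 2.69], [-2.54, 2.54]. Speed limits (rad/s): [2.39, 2.39, 3.01, 3.14, 3.14, 3.14].

## Interface

Orientations are given as a rotation vector (axis times angle).
In Python, from workcell import ctrl, viewer, ticket, models gives the robot as it stands.
- The arm moves only by the tool play_rows, never from a script. Its arguments are lists of equal length, an entry for each row: "dp": the shift along the world's x, y, z in mm, a list of three; "yaw": the turn about the world's z in degrees. In form: {"dp": [[tx, ty, tz], ...], "yaw": [yaw, ...]}. A call has 1 to 8 rows; each row shifts and turns the commanded pose from where the row before left it; what a row does not reach is not made up. A row lasts 1/12 s, in which the tool goes at most 41.7 mm and 7.16 degrees, less where a joint would pass 70% of its speed; a pose out of reach is approached as far as the arm can. A call is refused whole if a number of a shift passes 41.7 or a number of a turn 7.16, either way. A call with a gripper value outside its range is refused whole. "gripper" is the closure, from 0 (fully open) to 1 (shut), set as the call begins (left out, the last holds). The fingers move at their own pace and stop on an object; the grip force is fixed at half the most. Time passes only in rows, so rows that do not move let the fingers close. It gives the time, the measured TCP pose, the force, the opening and the grip force at its end, in the units of the state.
- ctrl.get_obs(): the state, without advancing time (a new reading comes with each control period).
- viewer.get_image(name): name is "scene" or "side" or "wrist"; returns a dict with "pixels" (480x640x3 uint8, red, green, blue), "range_z" (480x640 float32, mm along the optical axis (not along the pixel's ray), 0 where there is no reading), "fx", "fy", "cx", "cy" (pixels), "T" (4x4, takes a point from camera to world coordinates); the wrist camera has in their place "hand_eye" (4x4, takes a point from camera to tool coordinates, whose origin is the TCP and whose axes are the flange's). Camera axes: x right, y up, looking along -z (the intrinsics and any distortion apply to the point x, -y, -z); pixel columns grow to the right and rows downward; lengths in mm; the calibration is good to about 2 mm. A picture is of the moment at which its call begins: read the wrist's pose just before it.
- ticket.close_job(): hands the job in; it is judged then, once.
Trained networks look in a picture, given as the dict that the camera call returned (one of the last four; its "shot" number tells which), for a name from the list of things; names that differ only in an ending like _2 or _b are one class to them, and where a whole thing is asked for, a point or a joint stands for the part that bears it (a point fixed in the world has none). Each returns a list of dicts, best first, with "conf" (0 to 1); they miss things now and then, are a little off and sometimes report something else, mostly with a low value. They report only what shows in the picture. A call takes as long as a camera call.
- models.look_for(picture, name): "bbox" ([centre column, centre row, width, height] in pixels, round what is visible of it).
- models.landmark_of(picture, name): "location" ([column, row] in pixels: a listed point, or the origin of a listed thing).
The state is a dict: "t": time; "qpos": joint angles; "qvel": joint speeds; "joint_torque": joint torques, N m; "ee_pos": TCP position; "orientation": TCP orientation; "ft_force": force on the tool from outside, world axes, zero at the start; "moment": the same for the moment, N m; "width": finger opening in mm; "grasp_force": force on a finger pad.
Only numpy, scipy, OpenCV 4.12 (cv2) and the standard library are available. Lean on these libraries where they do the work, as an engineer would, in place of code of your own. Each camera call takes 0.05 s, during which the arm holds its last target. There are 200 camera calls.

## Task

Fit the tension spring with the orange pull tab to the green bracket: hook its bare wire end down into the hole in the tall block, stretch the spring towards the post, and lower the ring under the tab right down over the post. Leave the spring stretched and upright between the two, and let go; the spring with the blue tab is for another machine.

Things in the scene. Friction and masses are not known exactly. Their poses are not given: they have to be found in the camera images.
- tab (a point): Centre of the orange upright pull tab, 28 long x 12 thick x 40 mm high, the grip of a loose 0.14 kg tension spring standing upright on the desk; it is 70 mm above the spring's underside. x: along the spring from hook to tab; y: across the 12 mm; z up. The coil (17 mm thick, axis 22 mm below this point) runs to -x. A twin spring with a blue tab stands beside it, tabs 100 mm or more apart.
- ring (a point): Centre of the underside of the spring's steel ring, straight below the tab's centre by 70 mm (fixed to the tab): vertical bore 32 mm, outside 42 mm, 12 mm high; the room above the bore is open to 40 mm over the underside. Axes as for the tab.
- hook_tip (a point): Lower tip of the spring's hook: 7 mm wire pointing straight down, level with the ring's underside, 100 mm to -x of the ring's centre when unstretched; the cross wire to the coil is 48 mm above the tip. Held by the tab, the spring is one stiff piece that does not bend; it only stretches along its x, from 2 N on, 0.75 N more per 10 mm, at most 70 mm.
- hole (a point): Centre of the mouth of the vertical round hole, 26 mm in diameter and 44 mm deep, in the green block (48 x 48 mm, top 52 mm above the desk) at one end of the green bracket fixed to the desk (base plate 235 x 66 x 8 mm). x points from the hole to the post, z up.
- post (a point): Centre of the top of the dark steel post, 12 mm in diameter and 18 mm high, top 30 mm above the desk, on the flat steel lever at the bracket's other end: 155 mm from the hole's centre along x and 22 mm lower than its mouth. The ring comes to rest at the post's foot, 12 mm above the desk. Axes as for the hole.

How it is judged (in metres and radians):
On the way:
1. the hook is in the hole, the ring not yet over the post (horizontal distance between hook_tip and hole below 0.016 m and z of hook_tip in the frame of hole below -0.004 m and z of ring in the frame of post above -0.004 m), for 0.1 s.
At the end, for the whole second after the job is handed in: The hook tip is within 16 mm of the hole's axis and over 12 mm below its mouth; the ring is down over the post (its underside's centre within 16 mm of the post's axis and over 9 mm below the post's top); the tab is upright within 0.25 rad. The spring is thereby stretched (horizontal distance between hook_tip and hole below 0.016 m and z of hook_tip in the frame of hole below -0.012 m and horizontal distance between ring and post below 0.016 m and z of ring in the frame of post below -0.009 m and angle between tab's own z axis and vertical below 0.25 rad); the robot touches nothing.
It also fails if it takes over 48 s, if anything falls off the work surface, if the arm or the gripper's body presses on something with over 40 N, if the wrist force passes 120 N, or if a joint passes its speed limit or range.

## Working session

There is one attempt and no reset: what is moved stays moved. The work goes in short steps, Python scripts to look and compute and a tool call to move; the robot and the scene stay as the last step left them, time stands still between calls to the robot, and variables do not carry over. Pictures are saved under pics/ and viewed, at most 10 in all, crops included, and the job is handed in when it is done.

Besides the shell and the picture viewer there is one more tool, called after "Emit:" as name(argument=value, ...) on one line, values as JSON. play_rows: Moves the arm, as the interface text tells. Its arguments: {"type":"object","properties":{"dp":{"type":"array"},"yaw":{"type":"array"},"gripper":{"type":"number"}},"required":["dp","yaw"]}

```bash
mkdir -p pics; cat > h.py <<'E'
import numpy as np, cv2
from workcell import ctrl, viewer, ticket, models
from scipy.spatial.transform import Rotation as R
def shot(n):
    o=ctrl.get_obs(); p=viewer.get_image(n)
    if n=='wrist':
        T=np.eye(4);T[:3,:3]=R.from_rotvec(o['orientation']).as_matrix();T[:3,3]=o['ee_pos'];p['W']=T@p['hand_eye']
    else: p['W']=p['T']
    return p
def cloud(p):
    v,u=np.mgrid[:480,:640]; d=p['range_z'].astype(float)
    c=np.stack([(u-p['cx'])/p['fx']*d,-(v-p['cy'])/p['fy']*d,-d],-1)
    return c@p['W'][:3,:3].T+p['W'][:3,3]
def onplane(p,px,z):
    r=np.array([(px[0]-p['cx'])/p['fx'],-(px[1]-p['cy'])/p['fy'],-1]);r=p['W'][:3,:3]@r;o=p['W'][:3,3]
    return o+r*(z-o[2])/r[2]
def save(p,n): cv2.imwrite('pics/'+n,p['pixels'][:,:,::-1])
E
python3 - <<'E'
from h import *
for n in['scene','side']:
    p=shot(n); save(p,n+'0.png'); C=cloud(p); print(n,[k for k in p if k not in('pixels','range_z')],p['W'][:3,3].round())
    for t in['tab','ring','hook_tip','hole','post']:
        for m in models.landmark_of(p,t)[:3]:
            u,v=np.round(m['location']).astype(int); print(t,round(m['conf'],2),u,v,C[min(v,479),min(u,639)].round(1) )
print(ctrl.get_obs()['t'])
E
```

```text
scene ['fx', 'fy', 'cx', 'cy', 'T', 'shot', 'W'] [ 73. 603. 710.]
tab 0.97 317 266 [486.9 287.6  78.8]
ring 0.77 315 291 [ 4.939e+02  2.894e+02 -1.000e-01]
hook_tip 0.6 366 313 [395.4 251.    1.4]
hole 0.66 325 202 [638.7 143.2  38.1]
post 0.58 269 248 [613.8 306.7  32. ]
side ['fx', 'fy', 'cx', 'cy', 'T', 'shot', 'W'] [-56. 525. 606.]
tab 0.85 298 247 [491.9 289.5  74.1]
ring 0.75 303 278 [474.1 288.9   9.4]
hook_tip 0.65 337 302 [398.1 256.4   2.6]
hole 0.98 330 199 [640.2 144.6  41.4]
post 0.93 266 227 [625.7 303.3  28.5]
0.6
```

View pics/scene0.png

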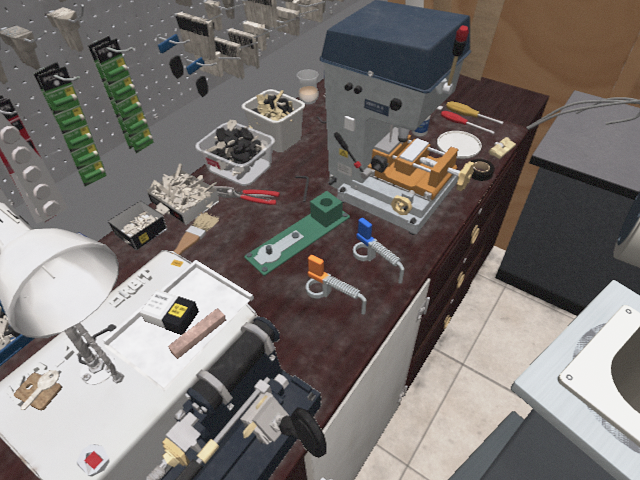

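```bash
python3 - <<'E'
from h import *
for n in['scene','side']:
    p=shot(n); C=cloud(p); I=p['pixels'].astype(int); h=cv2.cvtColor(p['pixels'],cv2.COLOR_RGB2HSV)
    ok=p['range_z']>0
    m=ok&(h[...,0]>3)&(h[...,0]<22)&(h[...,1]>150)&(h[...,2]>90)&(C[...,2]>45)&(C[...,2]<120)
    P=C[m]; print(n,'orange',m.sum(),np.percentile(P,[2,50,98],axis=0).round(1).tolist())
    T=P[P[:,2]>np.percentile(P[:,2],98)-3]; print('top',len(T),T.mean(0), cv2.minAreaRect(T[:,:2].astype(np.float32)))
    g=ok&(h[...,0]>40)&(h[...,0]<90)&(h[...,1]>80)&(C[...,2]>48)&(C[...,2]<58)
    G=C[g]; print('greentop',g.sum(), cv2.minAreaRect(G[:,:2].astype(np.float32)),G[:,2].mean())
    for t,z in(('hole',52),('post',30),('hook_tip',0),('ring',0),('tab',70)):
        print(t,[(round(q['conf'],2),onplane(p,q['location'],z).round(1).tolist()) for q in models.landmark_of(p,t)[:2]])
E
```

```text
scene orange 1036 [[477.4, -88.7, 49.2], [501.8, 7.9, 84.2], [602.6, 293.8, 118.1]]
top 57 [554.00733687 -13.07607392 117.55125287] ((561.1948852539062, -32.78863525390625), (148.4706573486328, 82.48426818847656), 14.835628509521484)
greentop 315 ((626.4147338867188, 151.10641479492188), (49.34403991699219, 47.93905258178711), 3.35210919380188) 52.548540246169296
hole [(0.85, [627.0, 149.5, 52.0])]
post [(0.83, [614.5, 300.7, 30.0])]
hook_tip [(0.66, [399.1, 260.5, 0.0])]
ring [(0.97, [493.7, 284.6, 0.0])]
tab [(0.92, [492.6, 281.4, 70.0])]
side orange 4754 [[481.9, -789.8, 47.2], [607.5, -725.7, 83.5], [972.6, 289.7, 118.9]]
top 328 [ 638.27528483 -406.9019438   118.04524417] ((678.5927734375, -365.64251708984375), (402.1037292480469, 783.953125), 14.432907104492188)
greentop 239 ((627.5775756835938, 149.9842071533203), (49.82618713378906, 48.547264099121094), 2.747950792312622) 50.66196311968761
hole [(0.68, [626.8, 149.3, 52.0])]
post [(0.76, [616.6, 302.5, 30.0])]
hook_tip [(0.52, [395.8, 252.6, 0.0])]
ring [(0.64, [493.6, 284.7, 0.0]), (0.51, [573.8, 251.6, 0.0])]
tab [(0.71, [498.9, 288.9, 70.0])]
```

The scene picture shows the orange spring with its tab at (317,266) and hook at about (363,305). The blue twin is at (365,231). The green bracket has its block at (325,205) and its post at (269,248).

```bash
python3 - <<'E'
from h import *
o=ctrl.get_obs(); M=R.from_rotvec(o['orientation']).as_matrix(); print(M.round(3).tolist(),o['width'],o['ft_force'])
for n in['scene','side']:
    p=shot(n); C=cloud(p); h=cv2.cvtColor(p['pixels'],cv2.COLOR_RGB2HSV)
    ok=p['range_z']>0
    near=np.hypot(C[...,0]-494,C[...,1]-285)<50
    m=ok&near&(h[...,0]<25)&(h[...,1]>150)&(C[...,2]>52)
    P=C[m]; T=P[P[:,2]>85];print(n,len(P),len(T),np.percentile(P,[2,50,98],axis=0).round(1).tolist(),T.mean(0).round(1),cv2.minAreaRect(T[:,:2].astype(np.float32)))
    b=ok&(h[...,0]>105)&(h[...,0]<125)&(h[...,1]>150)&(C[...,2]>50)&(C[...,2]<100)&(C[...,1]>100)&(C[...,1]<400)
    print('blue',b.sum(),np.median(C[b],0).round(1))
    for nm,zt,(x0,x1,y0,y1) in(('bodyfinal',110,(500,740,180,420)),('grasp',5,(420,570,220,370)),('bodygrasp',110,(390,600,180,390)),('travel',180,(150,720,-620,420))):
        q=C[ok&(C[...,2]>zt)&(C[...,0]>x0)&(C[...,0]<x1)&(C[...,1]>y0)&(C[...,1]<y1)]
        print(nm,len(q),np.percentile(q,[0,5,50,95,100],axis=0).round().tolist() if len(q) else '')
E
```

```text
[[0.954, 0.299, 0.0], [0.299, -0.954, 0.0], [0.0, -0.0, -1.0]] 88.01769325360843 [ 0.65645196 -0.50869188  0.98673066]
scene 316 100 [[476.9, 276.7, 52.7], [488.6, 288.1, 75.2], [504.0, 294.3, 92.3]] [491.9 286.   90.1] ((493.0106201171875, 284.9526062011719), (28.00859260559082, 11.824792861938477), 14.371225357055664)
blue 270 [499.6 161.7  72.7]
bodyfinal 0 
grasp 898 [[420.0, 254.0, 5.0], [428.0, 265.0, 9.0], [478.0, 285.0, 54.0], [506.0, 300.0, 91.0], [514.0, 369.0, 94.0]]
bodygrasp 0 
travel 15434 [[150.0, -140.0, 180.0], [508.0, -85.0, 217.0], [592.0, 38.0, 330.0], [698.0, 76.0, 375.0], [720.0, 93.0, 415.0]]
side 270 73 [[479.0, 275.7, 52.5], [488.8, 286.7, 73.8], [504.9, 293.0, 89.8]] [493.2 284.9  88.4] ((493.95147705078125, 284.355224609375), (26.366626739501953, 12.672619819641113), 20.03824234008789)
blue 206 [497.8 161.1  69.2]
bodyfinal 0 
grasp 809 [[420.0, 254.0, 5.0], [428.0, 265.0, 8.0], [479.0, 283.0, 53.0], [507.0, 298.0, 89.0], [518.0, 305.0, 91.0]]
bodygrasp 0 
travel 13492 [[475.0, -139.0, 180.0], [512.0, -101.0, 211.0], [573.0, 33.0, 318.0], [696.0, 75.0, 372.0], [720.0, 89.0, 412.0]]
```

Emit:
play_rows(dp=[[16, 36, 5], [16, 36, 5], [16, 36, 5], [16, 36, 5], [16, 36, 5], [16, 36, 5], [16, 36, 5], [16, 36, 5]], yaw=[0, 0, 0, 0, 0, 0, 0, 0], gripper=0)

```text
t: 1.97
ee_pos: [315.3, -306.7, 263.1]
orientation: [3.105, 0.475, 0.001]
ft_force: [-0.2, -0.1, -0.9]
width: 87.9
grasp_force: 0.0
```

Emit:
play_rows(dp=[[15, 37, 5], [15, 37, 5], [15, 37, 5], [15, 37, 5], [0, 40, 0], [0, 40, 0], [0, 40, 0], [0, 40, 0]], yaw=[0, 0, 0, 0, 0, 0, 0, 0])

```text
t: 2.63
ee_pos: [374.6, 1.4, 283.1]
orientation: [3.105, 0.475, 0.002]
ft_force: [1.8, -0.5, -0.2]
width: 87.6
grasp_force: 0.0
```

Emit:
play_rows(dp=[[0, 38, -8], [0, 38, -8], [0, 38, -8], [0, 38, -8], [28, 28, -8], [28, 28, -8], [28, 28, -8], [28, 28, -8]], yaw=[0, 0, 0, 0, 0, 0, 0, -0.8])

```text
t: 3.3
ee_pos: [487.9, 265.5, 218.3]
orientation: [-3.108, -0.455, -0.001]
ft_force: [0.2, -0.5, 1.0]
width: 88.1
grasp_force: 0.0
```

Emit:
play_rows(dp=[[5, 18, -10], [0, 0, 0], [0, 0, 0]], yaw=[0, 0, 0])

```text
t: 3.55
ee_pos: [491.3, 281.7, 207.7]
orientation: [3.107, 0.456, -0.004]
ft_force: [0.1, -0.2, 0.3]
width: 87.7
grasp_force: 0.0
```

```bash
python3 - <<'E'
from h import *
p=shot('wrist'); save(p,'w1.png'); C=cloud(p); h=cv2.cvtColor(p['pixels'],cv2.COLOR_RGB2HSV); ok=p['range_z']>0
o=ctrl.get_obs(); M=R.from_rotvec(o['orientation']).as_matrix(); print(o['ee_pos'],np.degrees(np.arctan2(M[1,0],M[0,0])))
near=np.hypot(C[...,0]-494,C[...,1]-285)<50
P=C[ok&near&(h[...,0]<25)&(h[...,1]>150)&(C[...,2]>52)]; T=P[P[:,2]>85]
print(len(P),len(T),T.mean(0).round(1) if len(T) else'',cv2.minAreaRect(T[:,:2].astype(np.float32)) if len(T) else'')
for t,z in(('hole',52),('post',30),('hook_tip',0),('ring',0),('tab',70)):
    print(t,[(round(q['conf'],2),np.round(q['location']).tolist(),onplane(p,q['location'],z).round(1).tolist()) for q in models.landmark_of(p,t)[:2]])
E
```

```text
[491.16848871 281.05234487 208.33415683] 16.645126583519655
598 436 [493.8 290.8 203.5] ((500.07525634765625, 286.54058837890625), (41.52608871459961, 96.53494262695312), 18.143922805786133)
hole [(0.87, [510.0, 113.0], [628.8, 152.6, 52.0])]
post [(0.9, [338.0, 70.0], [622.5, 306.3, 30.0])]
hook_tip [(0.52, [320.0, 287.0], [400.5, 258.5, 0.0])]
ring [(0.91, [322.0, 205.0], [494.1, 283.9, 0.0])]
tab [(0.64, [325.0, 219.0], [495.8, 281.1, 70.0])]
```

View pics/w1.png

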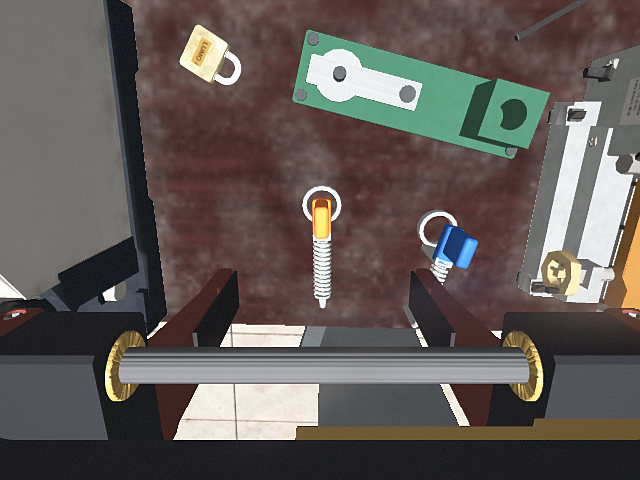

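The wrist view shows the spring vertical and centred, with its tab at (322,218). The bracket is above it, with the post at (338,72) and the hole at (513,113). Nothing is in the way of the fingers, so I descend.

Emit:
play_rows(dp=[[2.5, 3.5, -20], [0, 0, -30], [0, 0, -30], [0, 0, -30], [0, 0, -25], [0, 0, -15], [0, 0, -7], [0, 0, 0]], yaw=[0, 0, 0, 0, 0, 0, 0, 0])

```text
t: 4.52
ee_pos: [493.7, 284.3, 50.7]
orientation: [3.108, 0.453, -0.003]
ft_force: [-0.1, -1.3, -0.7]
width: 88.2
grasp_force: 0.0
```

Emit:
play_rows(dp=[[0, 0, 0], [0, 0, 0], [0, 0, 0], [0, 0, 0], [0, 0, 0], [0, 0, 0], [0, 0, 0], [0, 0, 0]], yaw=[0, 0, 0, 0, 0, 0, 0, 0], gripper=1)

```text
t: 5.18
ee_pos: [494.5, 285.2, 51.8]
orientation: [-3.109, -0.454, -0.0]
ft_force: [-0.7, -0.5, 0.7]
width: 37.9
grasp_force: 0.0
```

Emit:
play_rows(dp=[[0, 0, 0], [0, 0, 0], [0, 0, 0], [0, 0, 0], [0, 0, 0], [0, 0, 0], [0, 0, 0], [0, 0, 0]], yaw=[0, 0, 0, 0, 0, 0, 0, 0])

```text
t: 5.85
ee_pos: [494.4, 285.1, 51.6]
orientation: [3.109, 0.454, -0.0]
ft_force: [-0.6, 0.1, -0.4]
width: 17.1
grasp_force: 30.0
```

Emit:
play_rows(dp=[[0, 0, 10], [0, 0, 20], [0, 0, 25], [0, 0, 25], [0, 0, 15], [0, 0, 5], [0, 0, 0], [0, 0, 0]], yaw=[0, 0, 0, 0, 0, 0, 0, 0])

```text
t: 6.52
ee_pos: [494.2, 285.0, 151.5]
orientation: [3.109, 0.454, -0.0]
ft_force: [-0.3, -0.4, -1.4]
width: 16.8
grasp_force: 30.0
```

```bash
python3 - <<'E'
from h import *
W=[]
for n in['scene','side','wrist']:
    p=shot(n); save(p,n+'2.png'); o=ctrl.get_obs();C=cloud(p); h=cv2.cvtColor(p['pixels'],cv2.COLOR_RGB2HSV); ok=p['range_z']>0
    print(n,o['t'],o['ee_pos'].round(1),o['width'],p['W'][:3,3].round())
    for t,z in(('hole',52),('post',30),('hook_tip',100),('ring',100)):
        print(t,[(round(q['conf'],2),np.round(q['location']).tolist(),onplane(p,q['location'],z).round(1).tolist()) for q in models.landmark_of(p,t)[:2]])
    g=ok&(h[...,0]>40)&(h[...,0]<90)&(h[...,1]>60)&(C[...,0]>530)&(C[...,0]<720)&(C[...,1]>100)&(C[...,1]<380)
    for a,b in((47,58),(3,13)):
        G=C[g&(C[...,2]>a)&(C[...,2]<b)]
        if len(G)>20: print('green',a,len(G),cv2.minAreaRect(G[:,:2].astype(np.float32)),G[:,2].mean())
E
```

```text
scene 6.5667 [493.8 284.8 150.8] 17.086941016964605 [ 73. 603. 710.]
hole [(0.9, [324.0, 202.0], [628.0, 155.9, 52.0])]
post [(0.94, [268.0, 248.0], [615.9, 308.1, 30.0])]
hook_tip [(0.54, [368.0, 281.0], [394.9, 254.8, 100.0])]
ring [(0.76, [315.0, 253.0], [498.2, 281.8, 100.0])]
green 47 114 ((608.0159301757812, 143.59573364257812), (26.598114013671875, 43.472259521484375), 43.7706413269043) 51.88694190953531
green 3 855 ((620.5550537109375, 228.54527282714844), (67.6036376953125, 233.325439453125), 1.9135042428970337) 8.588115083504206
side 6.8167 [494.  284.9 150.7] 17.165197853241793 [-56. 525. 606.]
hole [(0.61, [332.0, 201.0], [620.2, 151.2, 52.0])]
post [(0.96, [265.0, 226.0], [626.3, 304.3, 30.0])]
hook_tip [(0.45, [338.0, 264.0], [397.2, 259.8, 100.0])]
ring [(0.75, [302.0, 236.0], [490.1, 281.2, 100.0])]
green 47 274 ((627.98291015625, 149.27587890625), (50.88541793823242, 49.34803771972656), 2.3467252254486084) 50.53613905707304
green 3 708 ((623.518798828125, 228.23623657226562), (67.72531127929688, 233.2411346435547), 2.703639030456543) 7.094096422244919
wrist 7.0667 [494.4 285.1 151.5] 16.71145697265867 [567. 307. 313.]
hole [(0.59, [557.0, 116.0], [628.0, 149.4, 52.0])]
post [(0.7, [350.0, 64.0], [622.2, 302.1, 30.0])]
hook_tip [(0.23, [347.0, 65.0], [608.0, 304.5, 100.0])]
ring []
green 47 4044 ((628.8027954101562, 150.16786193847656), (48.416282653808594, 50.04106140136719), 3.0065712928771973) 51.61914085907624
green 3 12913 ((624.9285888671875, 227.8192138671875), (66.11024475097656, 234.4086456298828), 2.848536968231201) 7.783260589896636
```

View pics/wrist2.png

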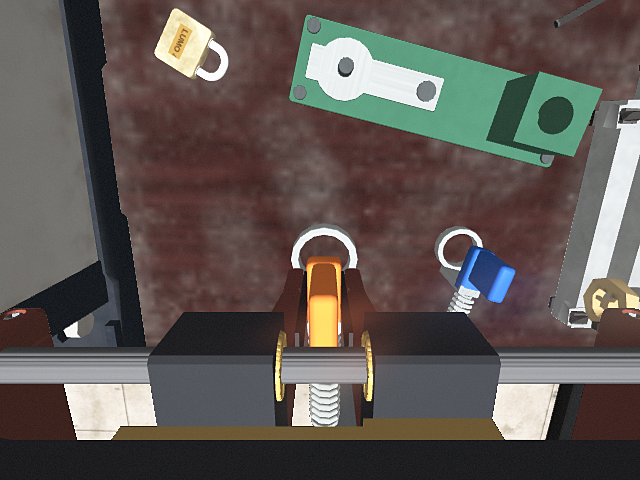

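The wrist view shows the spring held straight, with the tab at (323,300) and the ring at (325,250). The opening reads 17 mm instead of 12, so the fingertips are probably pinching the 17 mm coil. I'll set it back down and regrip 10 mm higher.

Emit:
play_rows(dp=[[0, 0, -20], [0, 0, -30], [0, 0, -25], [0, 0, -15], [0, 0, -8], [0, 0, -2], [0, 0, 0]], yaw=[0, 0, 0, 0, 0, 0, 0])

```text
t: 7.85
ee_pos: [494.4, 285.0, 51.6]
orientation: [3.108, 0.454, -0.001]
ft_force: [-1.0, 0.2, -1.5]
width: 17.0
grasp_force: 30.0
```

Emit:
play_rows(dp=[[0, 0, 0], [0, 0, 0], [0, 0, 0], [0, 0, 0], [0, 0, 0], [0, 0, 5], [0, 0, 6], [0, 0, 0]], yaw=[0, 0, 0, 0, 0, 0, 0, 0], gripper=0.6)

```text
t: 8.52
ee_pos: [495.2, 285.5, 64.0]
orientation: [-3.108, -0.454, -0.003]
ft_force: [-0.2, 0.5, 0.8]
width: 35.2
grasp_force: 0.0
```

Emit:
play_rows(dp=[[0, 0, 0], [0, 0, 0], [0, 0, 0], [0, 0, 0], [0, 0, 0], [0, 0, 0], [0, 0, 0], [0, 0, 0]], yaw=[0, 0, 0, 0, 0, 0, 0, 0], gripper=1)

```text
t: 9.18
ee_pos: [494.3, 285.1, 62.5]
orientation: [3.109, 0.454, -0.001]
ft_force: [0.3, 0.2, -1.6]
width: 12.0
grasp_force: 30.0
```

Emit:
play_rows(dp=[[0, 0, 12], [0, 0, 28], [0, 0, 35], [0, 0, 25], [0, 0, 5], [12, -3, 0], [12, -3, 0], [12, -3, 0]], yaw=[0, 0, 0, 0, 0, 7, 7, 7])

```text
t: 9.85
ee_pos: [530.5, 275.9, 167.8]
orientation: [2.971, 1.022, -0.0]
ft_force: [-0.3, -0.0, -1.7]
width: 11.7
grasp_force: 30.0
```

Emit:
play_rows(dp=[[12, -3, 0], [12, -3, 0], [12, -3, 0], [12, -3, 0], [12, -3, 0], [12, -3, 0], [12, -3, 0], [9, -5, 0]], yaw=[7, 7, 7, 7, 7, 7, 7, 6])

```text
t: 10.52
ee_pos: [623.9, 250.0, 167.0]
orientation: [-2.163, -2.278, 0.001]
ft_force: [0.6, 0.5, -1.1]
width: 11.5
grasp_force: 30.0
```

Emit:
play_rows(dp=[[0, 0, -10], [0, 0, -10], [0, 0, -10], [0, 0, 0]], yaw=[0, 0, 0, 0])

```text
t: 10.85
ee_pos: [620.7, 249.6, 134.1]
orientation: [-2.171, -2.268, 0.008]
ft_force: [-1.1, -1.0, -1.7]
width: 11.9
grasp_force: 30.0
```

```bash
python3 - <<'E'
from h import *
for n in['scene','side','wrist']:
    p=shot(n); save(p,n+'3.png'); o=ctrl.get_obs();C=cloud(p); h=cv2.cvtColor(p['pixels'],cv2.COLOR_RGB2HSV); ok=p['range_z']>0
    M=R.from_rotvec(o['orientation']).as_matrix()
    print(n,o['t'],o['ee_pos'].round(1),o['width'],np.degrees(np.arctan2(M[1,0],M[0,0])))
    zr=o['ee_pos'][2]-62.5
    for t,z in(('hole',52),('post',30),('hook_tip',zr),('ring',zr)):
        print(t,[(round(q['conf'],2),np.round(q['location']).tolist(),onplane(p,q['location'],z).round(1).tolist()) for q in models.landmark_of(p,t)[:2]])
a=cv2.imread('pics/scene3.png')[130:330,200:450]; b=cv2.imread('pics/side3.png')[130:330,200:450]
cv2.imwrite('pics/c3.png',np.vstack([cv2.resize(x,(750,600))[::1] for x in[a]])); cv2.imwrite('pics/d3.png',cv2.resize(b,(750,600)))
E
```

```text
scene 10.9 [621.4 249.9 135.3] 11.566132192295353 92.53638554602567
hole [(0.74, [326.0, 202.0], [625.2, 150.7, 52.0])]
post [(0.83, [270.0, 249.0], [612.8, 305.2, 30.0])]
hook_tip [(0.62, [327.0, 198.0], [616.4, 156.4, 72.8])]
ring [(0.87, [287.0, 223.0], [611.1, 261.1, 72.8])]
side 11.15 [623.7 250.5 138.2] 12.29597648246365 92.59846861087146
hole [(0.96, [331.0, 201.0], [618.4, 154.2, 52.0])]
post [(0.86, [266.0, 228.0], [622.4, 304.7, 30.0])]
hook_tip [(0.4, [329.0, 190.0], [628.6, 154.1, 75.7])]
ring [(0.93, [287.0, 203.0], [623.1, 255.2, 75.7])]
wrist 11.4 [623.6 250.2 138. ] 12.038334979732968 92.60019727799605
hole []
post [(0.72, [324.0, 163.0], [622.3, 305.0, 30.0])]
hook_tip [(0.54, [325.0, 164.0], [622.8, 307.6, 75.5]), (0.39, [326.0, 290.0], [627.3, 219.8, 75.5])]
ring [(0.64, [325.0, 248.0], [625.2, 251.7, 75.5])]
```

View pics/c3.png

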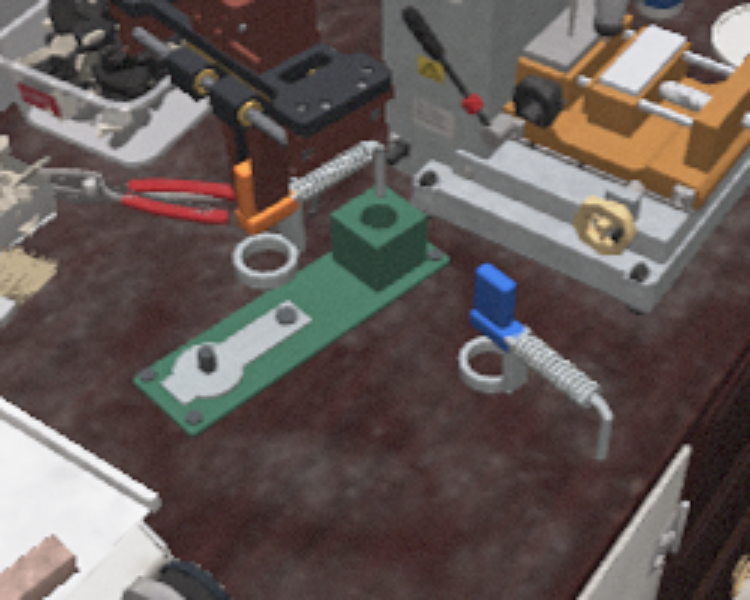

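View pics/d3.png

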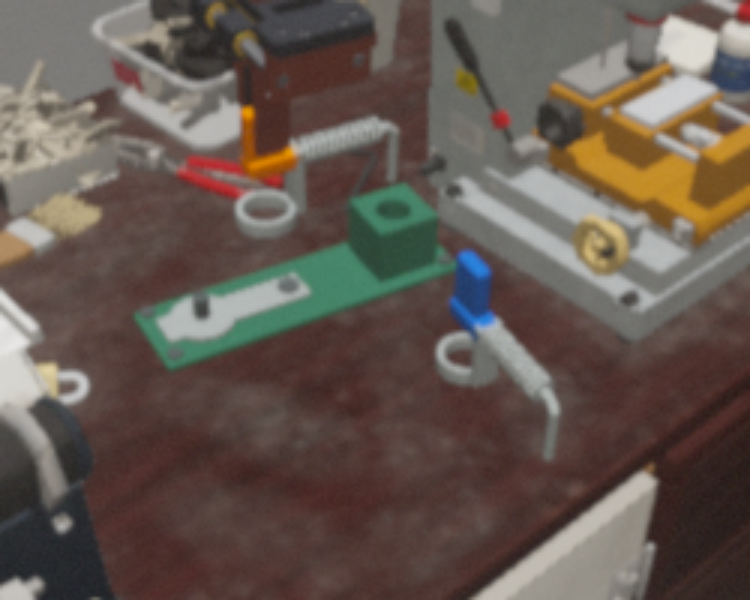

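Both crops show the hook just above the block: the tip is at (379,190) in the scene crop with the hole at (380,216), and at (390,180) in the side crop with the hole at (393,209). Next I compute the residual offset.

```bash
python3 - <<'E'
from h import *
f=lambda a:(200+a[0]/3,130+a[1]/3)
for n,t,h_,r,po in(('scene',(379,190),(380,216),(266,263),(208,350)),('side',(390,180),(393,209),(265,215),(201,298))):
    p=shot(n); C=cloud(p)
    print(n,'tip',onplane(p,f(t),75.5).round(1),'hole',onplane(p,f(h_),52).round(1),'ring(mid z)',onplane(p,f(r),80).round(1),'post',onplane(p,f(po),30).round(1))
    m=(p['range_z']>0)&(abs(C[...,0]-628)<25)&(abs(C[...,1]-150)<25)&(C[...,2]>66)&(C[...,2]<115)
    P=C[m]; print(len(P),np.median(P,0).round(1)); L=P[P[:,2]<105]; print(len(L),np.median(L,0).round(1),L[:,2].min())
    print(p['T'].round(2)[:3,2])
E
```

```text
scene tip [625.4 150.1  75.5] hole [624.7 150.1  52. ] ring(mid z) [615.  253.5  80. ] post [617.9 303.3  30. ]
49 [624.3 153.6  94.8]
38 [624.  153.6  91.9] 78.56421631468459
[-0.54  0.43  0.73]
side tip [627.6 152.2  75.5] hole [624. 151.  52.] ring(mid z) [621.8 252.   80. ] post [615.8 304.9  30. ]
54 [625.7 152.   94.6]
41 [625.8 152.   89.8] 76.98981330621984
[-0.68  0.35  0.64]
```

Emit:
play_rows(dp=[[0, 0, -8], [0, 0, -8], [0, 0, -8], [0, 0, -6], [0, 0, -5], [0, 0, 0], [0, 0, 0]], yaw=[0, 0, 0, 0, 0, 0, 0])

```text
t: 12.28
ee_pos: [623.2, 250.1, 102.1]
orientation: [-2.17, -2.271, 0.001]
ft_force: [0.3, -0.6, -0.5]
width: 11.8
grasp_force: 30.0
```

```bash
python3 - <<'E'
from h import *
a=[]
for n in['scene','side']:
    p=shot(n); save(p,n+'4.png'); a.append(cv2.resize(p['pixels'][150:270,230:370,::-1],(400,343)))
cv2.imwrite('pics/c4.png',np.hstack(a)); o=ctrl.get_obs(); print(o['ee_pos'],o['ft_force'],o['width'])
E
```

```text
[623.74430351 250.26853215 102.90650018] [ 0.19742161 -0.47933    -1.69584017] 12.017956841248607
```

View pics/c4.png

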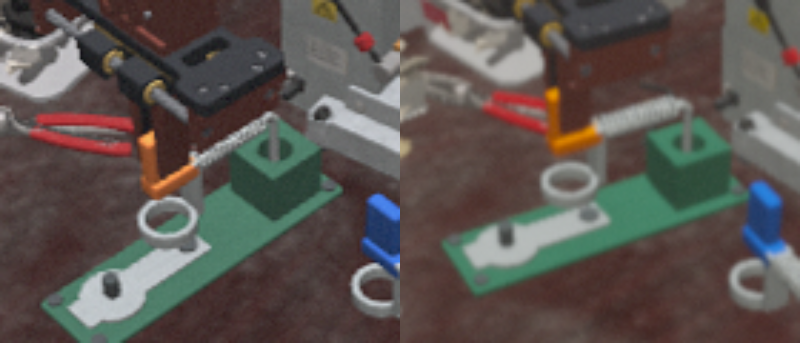

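Both views show the hook inside the hole. Next I stretch the spring towards the post.

Emit:
play_rows(dp=[[0, 8, 0], [-0.5, 10, 0], [-0.5, 10, 0], [-0.5, 10, 0], [-0.5, 9, 0], [-0.5, 7, 0], [0, 1, 0], [0, 0, 0]], yaw=[0, 0, 0, 0, 0, 0, 0, 0])

```text
t: 13.05
ee_pos: [620.9, 305.8, 102.6]
orientation: [2.168, 2.273, -0.001]
ft_force: [0.6, -5.6, -0.6]
width: 11.8
grasp_force: 30.0
```

```bash
python3 - <<'E'
from h import *
a=[]
for n in['scene','side','wrist']:
    p=shot(n); save(p,n+'5.png'); o=ctrl.get_obs(); zr=o['ee_pos'][2]-62.5
    if n!='wrist': a.append(cv2.resize(p['pixels'][150:270,230:370,::-1],(400,343)))
    for t,z in(('post',30),('ring',zr)):
        print(n,t,[(round(q['conf'],2),np.round(q['location']).tolist(),onplane(p,q['location'],z).round(1).tolist()) for q in models.landmark_of(p,t)[:2]])
a.append(p['pixels'][100:400,120:520,::-1]); a.append(np.zeros((300,400,3),np.uint8)); 
cv2.imwrite('pics/c5.png',cv2.resize(np.vstack([np.hstack(a[:2]),np.hstack(a[2:])]),(746,600))); print(o['ee_pos'],o['ft_force'],o['width'])
E
```

```text
scene post [(0.6, [270.0, 249.0], [611.1, 305.2, 30.0])]
scene ring [(0.71, [264.0, 243.0], [624.6, 308.8, 40.1])]
side post [(0.85, [266.0, 228.0], [621.0, 305.5, 30.0])]
side ring [(0.81, [265.0, 228.0], [608.4, 311.8, 40.2])]
wrist post [(0.66, [324.0, 246.0], [622.5, 303.8, 30.0])]
wrist ring [(0.59, [328.0, 247.0], [624.8, 306.9, 40.2]), (0.39, [324.0, 243.0], [621.8, 309.6, 40.2])]
[621.06299999 304.95216459 102.65650364] [ 1.89384139 -5.41761232 -1.79206409] 11.66355025542094
```

View pics/c5.png

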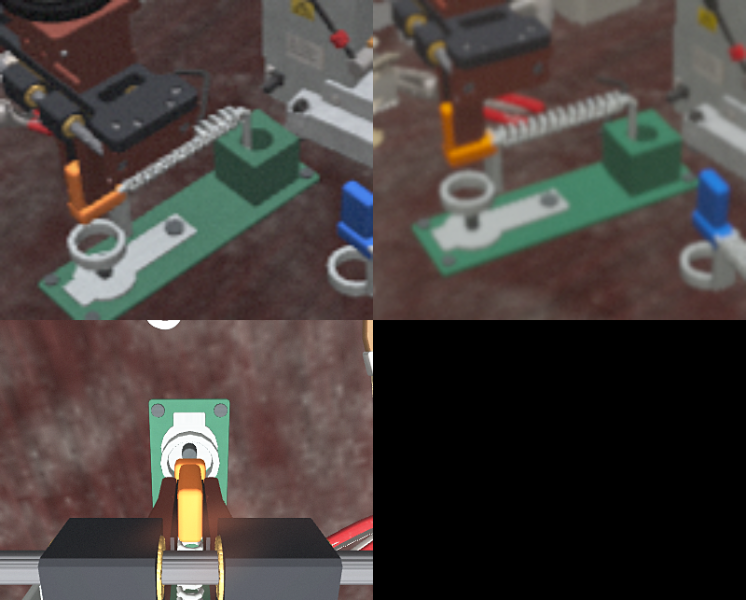

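The ring sits over the post: the wrist view shows the post inside the bore at about (190,452), and the pull is 5.6 N. Now I lower it.

Emit:
play_rows(dp=[[0, 0, -5], [0, 0, -6], [0, 0, -6], [0, 0, -5], [0, 0, -3], [0, 0, -2], [0, 0, -1], [0, 0, 0]], yaw=[0, 0, 0, 0, 0, 0, 0, 0])

```text
t: 14.17
ee_pos: [621.5, 305.8, 76.2]
orientation: [2.17, 2.271, 0.002]
ft_force: [-3.2, -3.0, 12.0]
width: 11.9
grasp_force: 30.0
```

Emit:
play_rows(dp=[[0, -2, 1], [0, -2, 0], [0, -2, 0], [0, -1, 0], [0, 0, 0], [0, 0, 0]], yaw=[0, 0, 0, 0, 0, 0])

```text
t: 14.67
ee_pos: [621.5, 301.3, 76.1]
orientation: [-2.17, -2.269, -0.008]
ft_force: [-0.7, 8.5, -0.6]
width: 11.6
grasp_force: 30.0
```

```bash
python3 - <<'E'
from h import *
a=[]
for n in['scene','side','wrist']:
    p=shot(n); save(p,n+'6.png'); o=ctrl.get_obs()
    if n!='wrist': a.append(cv2.resize(p['pixels'][150:270,230:370,::-1],(400,343)))
a.append(p['pixels'][100:400,120:520,::-1]); a.append(np.zeros((300,400,3),np.uint8)); 
cv2.imwrite('pics/c6.png',cv2.resize(np.vstack([np.hstack(a[:2]),np.hstack(a[2:])]),(746,600))); print(o['ee_pos'],o['ft_force'],o['moment'],o['width'])
E
```

```text
[621.49461195 301.34642221  76.07567402] [-0.9787328   7.39561636 -0.48575731] [1.82066833 0.00292473 0.02985506] 11.726864561680541
```

View pics/c6.png

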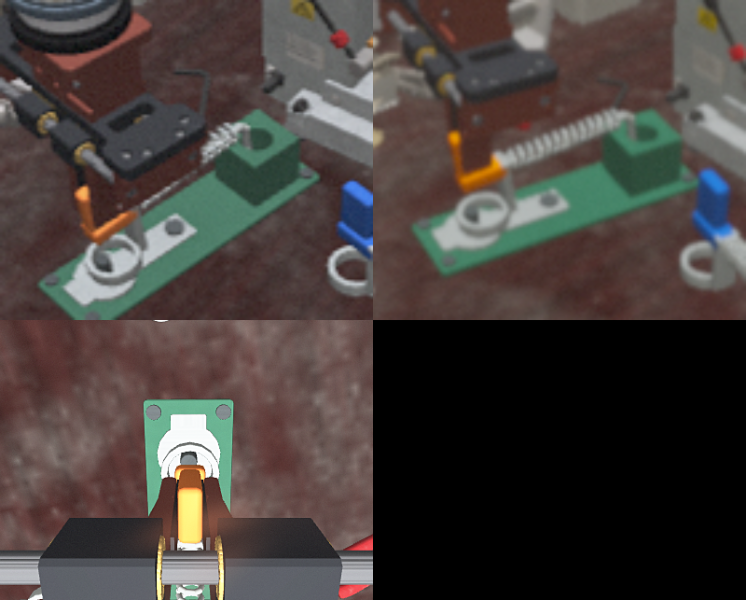

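The ring is down over the post, and the post bears on its far side. I ease off slightly, then release.

Emit:
play_rows(dp=[[0, 1, 0], [0, 1, 0], [0, 0, 0], [0, 0, 0]], yaw=[0, 0, 0, 0])

```text
t: 15.15
ee_pos: [621.5, 301.4, 76.0]
orientation: [-2.17, -2.271, -0.004]
ft_force: [0.7, 6.2, 1.8]
width: 11.8
grasp_force: 30.0
```

Emit:
play_rows(dp=[[0, 0, 0], [0, 0, 0], [0, 0, 0], [0, 0, 0], [0, 0, 0], [0, 0, 0], [0, 0, 0], [0, 0, 0]], yaw=[0, 0, 0, 0, 0, 0, 0, 0], gripper=0.4)

```text
t: 15.82
ee_pos: [621.0, 300.1, 75.7]
orientation: [-2.17, -2.271, 0.0]
ft_force: [0.3, 0.2, -0.0]
width: 52.7
grasp_force: 0.0
```

Emit:
play_rows(dp=[[0, 0, 10], [0, 0, 15], [0, 0, 20], [0, 0, 25], [0, 0, 25], [0, 0, 10], [0, 0, 0], [0, 0, 0]], yaw=[0, 0, 0, 0, 0, 0, 0, 0])

```text
t: 16.48
ee_pos: [621.2, 300.2, 181.5]
orientation: [2.17, 2.271, 0.002]
ft_force: [0.1, -0.6, 0.1]
width: 52.8
grasp_force: 0.0
```

```bash
python3 - <<'E'
from h import *
a=[]
for n in['scene','side','wrist']:
    p=shot(n); save(p,n+'7.png'); o=ctrl.get_obs(); C=cloud(p); h=cv2.cvtColor(p['pixels'],cv2.COLOR_RGB2HSV)
    m=(p['range_z']>0)&(h[...,0]<25)&(h[...,1]>150)&(C[...,2]>55)&(C[...,2]<115)&(abs(C[...,0]-620)<40)&(abs(C[...,1]-302)<40)
    P=C[m]; print(n,len(P),P.max(0).round(1),*[np.median(P[(P[:,2]>z)&(P[:,2]<z+12)],0).round(1) for z in(64,76,88)])
    for t,z in(('post',30),('ring',12),('hook_tip',12),('hole',52)):
        print(t,[(round(q['conf'],2),onplane(p,q['location'],z).round(1).tolist()) for q in models.landmark_of(p,t)[:1]])
    if n!='wrist': a.append(cv2.resize(p['pixels'][150:270,230:370,::-1],(400,343)))
a.append(p['pixels'][100:400,120:520,::-1]); a.append(np.zeros((300,400,3),np.uint8)); 
cv2.imwrite('pics/c7.png',cv2.resize(np.vstack([np.hstack(a[:2]),np.hstack(a[2:])]),(746,600))); print(o['t'],o['ee_pos'],o['ft_force'],o['width'])
E
```

```text
scene 341 [627.  316.4 106.7] [613.9 299.4  69.1] [614.4 302.3  81.7] [614.8 306.2  93.8]
post [(0.61, [612.2, 306.9, 30.0])]
ring [(0.76, [614.4, 294.8, 12.0])]
hook_tip [(0.47, [627.3, 147.6, 12.0])]
hole [(0.59, [631.6, 144.5, 52.0])]
side 340 [629.  316.2 104.6] [616.6 297.7  68.6] [616.6 300.8  82. ] [616.4 302.9  94.5]
post [(0.72, [626.4, 303.1, 30.0])]
ring [(0.82, [623.6, 290.6, 12.0])]
hook_tip [(0.63, [636.7, 152.1, 12.0])]
hole [(0.69, [629.9, 151.3, 52.0])]
wrist 503 [631.4 316.6 105.9] [621.2 299.6  66.9] [621.2 314.5  82.6] [621.1 315.6  94.5]
post [(0.97, [622.1, 304.4, 30.0])]
ring [(0.94, [623.8, 294.2, 12.0])]
hook_tip []
hole [(0.57, [628.5, 147.3, 52.0])]
17.0333 [620.89406523 300.11034743 180.30480902] [ 0.21874825 -0.19221119  0.10522948] 53.03591059743213
```

View pics/c7.png

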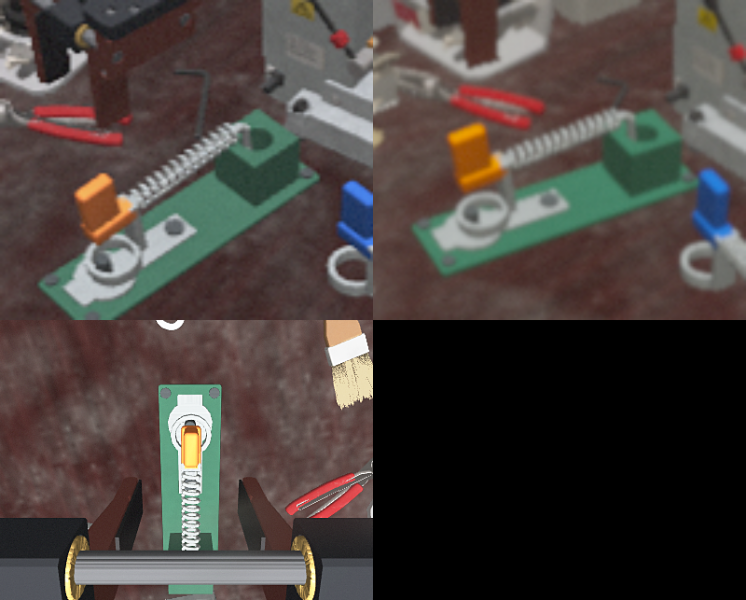

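The spring is released, stretched between the hole and the post, with the ring down over the post. The tab leans only slightly, by about 0.1 rad. I wait a moment and check that it stays put.

Emit:
play_rows(dp=[[0, 0, 15], [0, 0, 15], [0, 0, 15], [0, 0, 0], [0, 0, 0], [0, 0, 0], [0, 0, 0], [0, 0, 0]], yaw=[0, 0, 0, 0, 0, 0, 0, 0])

```text
t: 17.9
ee_pos: [620.4, 299.9, 224.5]
orientation: [-2.17, -2.271, 0.003]
ft_force: [-0.1, 0.1, -0.8]
width: 52.6
grasp_force: 0.0
```

```bash
python3 - <<'E'
from h import *
for n in['scene','side','wrist']:
    p=shot(n); C=cloud(p); h=cv2.cvtColor(p['pixels'],cv2.COLOR_RGB2HSV)
    near=(p['range_z']>0)&(abs(C[...,0]-620)<40)
    m=near&(h[...,0]<25)&(h[...,1]>150)&(C[...,2]>62)&(C[...,2]<115)&(abs(C[...,1]-302)<40)
    P=C[m]; E=[(z,P[(abs(P[:,2]-z)<3)]) for z in(75,80,85,90,95)]
    print(n,len(P),P.max(0).round(1),[(z,e[:,1].min().round(1),e[:,1].max().round(1)) for z,e in E if len(e)])
    T=P[P[:,2]>P[:,2].max()-8]; A=np.c_[T[:,:2],np.ones(len(T))]; print('top slope',np.linalg.lstsq(A,T[:,2],rcond=None)[0].round(3))
    # coil ridge: highest z per y slice
    g=near&(h[...,1]<60)&(C[...,2]>40)&(C[...,2]<95)
    Q=C[g]; print('coil top',[(y,np.percentile(Q[abs(Q[:,1]-y)<6][:,2],90).round(1)) for y in range(170,280,20) if (abs(Q[:,1]-y)<6).sum()>3])
E
```

```text
scene 316 [625.9 316.9 106.7] [(75, np.float64(288.3), np.float64(314.4)), (80, np.float64(287.7), np.float64(314.8)), (85, np.float64(287.7), np.float64(315.0)), (90, np.float64(291.1), np.float64(315.6)), (95, np.float64(290.8), np.float64(316.3))]
top slope [ 0.152 -0.074 31.838]
coil top [(170, np.float64(79.7)), (190, np.float64(82.6)), (210, np.float64(79.7)), (230, np.float64(78.1)), (250, np.float64(75.6)), (270, np.float64(72.8))]
side 298 [628.5 316.2 105.7] [(75, np.float64(285.8), np.float64(313.5)), (80, np.float64(287.2), np.float64(314.0)), (85, np.float64(287.4), np.float64(314.6)), (90, np.float64(288.3), np.float64(315.0)), (95, np.float64(288.3), np.float64(315.9))]
top slope [ 0.197 -0.062 -1.894]
coil top [(170, np.float64(76.6)), (190, np.float64(79.3)), (210, np.float64(77.7)), (230, np.float64(74.8)), (250, np.float64(73.1)), (270, np.float64(69.9))]
wrist 324 [631.1 316.5 104.9] [(75, np.float64(312.9), np.float64(314.5)), (80, np.float64(312.8), np.float64(314.5)), (85, np.float64(311.8), np.float64(315.5)), (90, np.float64(314.9), np.float64(315.5)), (95, np.float64(313.6), np.float64(316.3))]
top slope [ 5.10000e-02 -1.09000e-01  1.03145e+02]
coil top [(170, np.float64(77.7)), (190, np.float64(80.2)), (210, np.float64(78.1)), (230, np.float64(76.4)), (250, np.float64(75.0)), (270, np.float64(72.4))]
```

```bash
python3 -c "
from workcell import ticket
print(ticket.close_job())"
```

```text
the job is handed in; nothing more can be done
None
```

The orange-tab spring is hooked in the hole, stretched, with its ring down over the post, and the gripper has let go. The tab leans about 0.1 rad, inside the 0.25 limit. I handed the job in after about 18 s of robot time, and no verdict came back.

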